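# Move the pour-over dripper on to the next cup position

## Task

Set the small terracotta jug upright in the middle of the pour-over stand's middle coaster and let go of it. Then pull up the dripper holder's spring knob and slide the holder along its rail to this next position until its lock pin snaps into the slot there, over the jug, without running on past it. Keep the dripper sitting in its ring, and leave the two mugs on the stand where they are.

Things in the scene. Friction and masses are not known exactly. Their poses are not given: they have to be found in the camera images.
- pour_stand: Pour-over stand, fixed; origin: centre of its underside. Oak base 210 (x) x 470 (y) mm, top 20 mm up; three steel coasters 84 mm across, tops 22 mm up, at x -45, y -155, 0, +155 mm. Behind them (+x) a rail runs along y at x +75 mm, 150 mm up, on posts at y -222 and +222. The holder is parked at the first coaster (y -155), over a finished mug; the next position is the middle.
- next_coaster (a point): Centre of the top of the middle coaster, 22 mm up; axes as the stand's. While the holder is parked nothing is above it; the rail stands 120 mm behind it (+x).
- rail_mid (a point): Top of the rail behind the middle coaster, 158 mm up. A slotted index bar (12 mm wide, 10 mm thick) is screwed on the rail: a 32 mm parking slot at the first position, 11 mm slots at the middle and last. It was fitted anywhere up to 10 mm either way along y, so the slot lies up to 10 mm from here; its place is not reported but felt when the pin snaps in and the holder stops.
- jug: Small terracotta jug, 67 mm wide, 85 high, 103 long over spout and handle, about 0.16 kg, loose on the worktop. Origin: under the middle of its bounding box. Handle along its -y (12 mm thick, ends 52 mm from the origin), spout along +y, z up. Grip its round body across its x axis (67 mm).
- jug_foot (a point): Centre of the jug's round foot, on the underside, below the axis of its round body; 16.5 mm from the jug's origin along its +y.
- holder (a joint): Travel of the dripper holder along the rail, m: 0 parked over the first coaster, growing along the stand's +y; 0.155 is exactly over the middle coaster, 0.310 over the last. With the pin out of a slot it slides with 1 to 3 N; parked, the pin leaves it up to 22 mm of play.
- lock_pin (a joint): Height of the spring lock pin (8 mm thick), m: 0 dropped home in a slot, about 0.009 riding on the index bar, 0.016 knob pulled right up. Spring: 5 N down at 0, 10 N at 0.016. Lift it past 0.009 to leave a slot; let go between slots it rides on the bar and drops by itself at the next slot, where it stops the holder dead both ways (3 mm play).
- knob_top (a point): Centre of the top of the lock pin's black pull knob: upright, 22 mm across, 26 mm high, rising with the pin; its top is 227 mm above the worktop when locked. A 2 mm gap below it, then the plunger block.
- plunger_block (a point): Centre of the top of the holder's aluminium plunger block under the knob: 28 x 28 mm, 16 mm high, top 199 mm above the worktop, sides along the stand's axes. It stands on the holder's black saddle (44 mm along x, 62 along y, top 183 mm up). Pushed at the sides of this block the holder slides and the knob stays free to drop.
- holder_ring (a point): Centre of the top of the holder's steel ring (hole 34 mm, outside 72 mm) on which the dripper rests: 154 mm above the worktop, 120 mm in front of the rail (-x).
- dripper: White ceramic dripper cone, about 0.28 kg, resting loose in the ring: collar 84 mm across on the ring, rim 92 mm across and 65 mm higher, small handle along its -x, outlet stub 28 mm across reaching 14 mm down through the ring. Origin: centre of the collar's underside, z up.
- mug_done: Two-tone mug, 90 mm across, 105 high, loose on the first coaster under the parked dripper; leave it alone. Origin: under the middle of its bounding box.
- mug_last: Plain mug, 83 mm across, 92 high, loose on the last coaster; leave it alone. Origin: under the middle of its bounding box.
Mind the look-alikes: they are no part of the job. Leave any green look-alike of the jug alone.

How it is judged:
By the outcome, as a careful person would: the job done as asked, in the order asked, and still so for the second after the job is handed in, with the robot touching nothing.
It also fails if it takes over 64 s, if anything falls off the work surface, if the arm or the gripper's body presses on something with over 40 N, if the wrist force passes 120 N, or if a joint passes its speed limit or range.

## Robot

A 7-joint arm with a two-finger parallel gripper is mounted at the origin on a cart in front of the work surface, level with it; the furniture and walls round the work are solid. World frame = base frame: x ahead of the robot, y to its left, z up, the work surface at z = 0. Lengths are in m, angles in rad, forces in N, time in s.
With the tool pointing down it reaches from about 0.4 to 0.9 m from the base axis. Payload 5.5 kg.
Tool frame: the origin (TCP) lies midway between the tips of the shut fingers; the grasp point (between the pads) lies r.grip_depth behind it (r.grip_depth is the distance from the TCP to the grasp point, in m); z points along the fingers, y is the line along which they close (so a half turn about z gives the same grasp; the last joint's range is limited). The gripper opens to 85 mm and grips with 20 to 120 N. Pads are 22 mm wide; open, the fingers measure 114 mm over their backs; the gripper's body (76 mm by 85 mm) begins 54 mm behind the grasp point. The pads swing forward as they close: fully open they stand 13 mm farther back than shut.
Start: joints at [1.443, 0.501, -0.427, 1.55, 0.221, 1.138, -0.21], TCP at [0.248, -0.601, 0.231] pointing down, gripper open.
Joint ranges: [-2.88, 2.88], [-0.31, 2.03], [-1.54, 1.56], [0.2, 2.42], [-1.41, 4.55], [0.19, 2.02], [-2.57, 2.57]. Speed limits (rad/s): [2.57, 2.57, 3.14, 3.14, 3.14, 3.14, 3.14].

## Interface

Orientations are given as a unit quaternion [w, x, y, z].
In Python, from cell import r gives the robot as it stands. The module is installed in compiled form; this text tells all that it offers.
- The arm moves only by the tool jog_arm, never from a script. Its arguments are lists of equal length, an entry for each row: "rotation": the turn, a rotation vector about the tool's x, y, z scaled (see below), a list of three; "translation": the shift along the tool's x, y, z scaled (see below), a list of three; "hand": the gripper command: -1 is fully open, 1 is shut, values between are in proportion. In form: {"rotation": [[ax, ay, az], ...], "translation": [[x, y, z], ...], "hand": [hand, ...]}. A call has 1 to 20 rows; each row shifts and turns the commanded pose from where the row before left it, along the tool's axes as they then stand; what a row does not reach is not made up. The controller multiplies each number of a shift by 0.05 m and each number of a turn by 10 degrees. A row lasts 1/8 s, in which the tool goes at most 62.5 mm and 10.7 degrees, less where a joint would pass 70% of its speed; a pose out of reach is approached as far as the arm can. A call with a number of a shift or a turn outside -1 to 1 is refused whole. A call with a gripper value outside its range is refused whole. The fingers move at their own pace and stop on an object; the grip force is fixed at half the most. Time passes only in rows, so rows that do not move let the fingers close. It gives the time, the measured TCP pose, the force, the opening and the grip force at its end, in the units of the state.
- r.state(): the state, without advancing time (a new reading comes with each control period).
- r.get_image(name): name is "scene" or "side" or "wrist"; returns the picture (480x640x3 uint8, red, green, blue); there is no depth.
- r.calibration(name): a dict with "fx", "fy", "cx", "cy" (pixels), "k1" (the pictures are not rectified: a ray, as slopes to the right and down, at radius r is drawn at 1 + k1 r^2 times it, then the intrinsics apply), "T" (4x4, takes a point from camera to world coordinates); the wrist camera has in their place "mount" (4x4, takes a point from camera to tool coordinates, whose origin is the TCP and whose axes are the flange's). Camera axes: x right, y up, looking along -z (the intrinsics and any distortion apply to the point x, -y, -z); pixel columns grow to the right and rows downward; lengths in m; the calibration is good to about 2 mm. A picture is of the moment at which its call begins: read the wrist's pose just before it. calibration takes no time and is no camera call.
- r.job_done(): hands the job in; it is judged then, once.
The state is a dict: "clock": time; "joints": joint angles; "joint_velocities": joint speeds; "joint_torque": joint torques, N m; "tcp_pos": TCP position; "ee_rot": TCP orientation; "ft_force": force on the tool from outside, world axes, zero at the start; "wrist_torque": the same for the moment, N m; "finger_gap": finger opening in m; "gripper_force": force on a finger pad.
Only numpy, scipy, OpenCV 4.12 (cv2) and the standard library are available. Lean on these libraries where they do the work, as an engineer would, in place of code of your own. Each camera call takes 0.05 s, during which the arm holds its last target. There are 200 camera calls.

## Working session

There is one attempt and no reset: what is moved stays moved. The work goes in short steps, Python scripts to look and compute and a tool call to move; the robot and the scene stay as the last step left them, time stands still between calls to the robot, and variables do not carry over. Pictures are saved under pics/ and viewed, at most 10 in all, crops included, and the job is handed in when it is done.

Besides the shell and the picture viewer there is one more tool, called as name(argument=value, ...), one argument or row to a line, values as JSON. jog_arm: Moves the arm, as the interface text tells. Its arguments: {"type":"object","properties":{"rotation":{"type":"array","items":{"type":"array","items":{"type":"number","minimum":-1,"maximum":1}}},"translation":{"type":"array","items":{"type":"array","items":{"type":"number","minimum":-1,"maximum":1}}},"hand":{"type":"array","items":{"type":"number"}}},"required":["rotation","translation","hand"]}

```bash
mkdir -p pics; cat > h.py <<'E'
import numpy as np, cv2
from scipy.spatial.transform import Rotation as R
from cell import r
def pose(s=None):
    s=s or r.state(); q=s['ee_rot']; T=np.eye(4)
    T[:3,:3]=R.from_quat([q[1],q[2],q[3],q[0]]).as_matrix(); T[:3,3]=s['tcp_pos']; return T
def camT(n,tcp=None):
    c=r.calibration(n)
    return c, (np.array(c['T']) if n!='wrist' else tcp@np.array(c['mount']))
def ray(n,u,v,tcp=None):
    c,T=camT(n,tcp)
    K=np.array([[c['fx'],0,c['cx']],[0,c['fy'],c['cy']],[0,0,1.]])
    p=cv2.undistortPoints(np.array([[[u,v]]],float),K,np.array([c['k1'],0,0,0.]))[0,0]
    return T[:3,3], T[:3,:3]@np.array([p[0],-p[1],-1])
def onz(n,u,v,z,tcp=None):
    o,d=ray(n,u,v,tcp); return o+d*(z-o[2])/d[2]
def proj(n,P,tcp=None):
    c,T=camT(n,tcp); p=np.linalg.inv(T)@np.append(P,1); x,y=p[0]/-p[2],-p[1]/-p[2]
    k=1+c['k1']*(x*x+y*y); return np.array([c['fx']*k*x+c['cx'],c['fy']*k*y+c['cy']])
def snap(n,f):
    T=pose(); im=r.get_image(n); cv2.imwrite(f'pics/{f}.png',im[:,:,::-1]); np.save(f'pics/{f}.npy',T); return im
E
python3 - <<'E'
from h import *
for n in('scene','side','wrist'): snap(n,n+'0')
print(r.state()); print(r.grip_depth)
for n in('scene','side'):print(n,np.round(r.calibration(n)['T'],3).tolist())
print(r.calibration('wrist'))
E
```

```text
{'clock': 0.15, 'joints': array([ 1.44317453,  0.50166978, -0.42680173,  1.55121583,  0.22078315,
        1.13831295, -0.21030837]), 'joint_velocities': array([-0.00129272, -0.0032897 , -0.00085542, -0.00324499, -0.00033242,
        0.00098958,  0.00018969]), 'joint_torque': array([-6.60399804e-03, -5.70036364e+01, -5.82516700e+00, -2.81283724e+01,
        1.06972546e-02,  7.83841533e-03, -1.92819226e-05]), 'tcp_pos': array([ 0.24736738, -0.60049682,  0.23046936]), 'ee_rot': array([-7.72213009e-04,  9.80967473e-01,  1.94170559e-01, -1.20486902e-04]), 'ft_force': array([-0.22066052, -0.63329475, -0.2448482 ]), 'wrist_torque': array([0.01359202, 0.07102633, 0.00324667]), 'gripper_force': 0.0, 'finger_gap': 0.08568795165073237}
0.0187
scene [[-0.582, 0.588, -0.562, -0.334], [-0.813, -0.417, 0.406, 0.53], [0.004, 0.693, 0.721, 1.218], [0.0, 0.0, 0.0, 1.0]]
side [[-0.958, 0.125, -0.257, 0.143], [-0.286, -0.41, 0.866, 1.186], [0.003, 0.904, 0.428, 0.787], [0.0, 0.0, 0.0, 1.0]]
{'fx': 341.8274463223939, 'fy': 341.8274463223939, 'cx': 317.2673738457896, 'cy': 240.9941752485666, 'k1': -0.0177948617641133, 'mount': array([[-3.01734729e-04,  9.55676046e-01,  2.94420115e-01,
         7.51135978e-02],
       [ 9.99999923e-01,  3.62624270e-04, -1.52219975e-04,
         8.50108561e-04],
       [-2.52236864e-04,  2.94420046e-01, -9.55676081e-01,
        -1.43174655e-01],
       [ 0.00000000e+00,  0.00000000e+00,  0.00000000e+00,
         1.00000000e+00]])}
```

View pics/scene0.png

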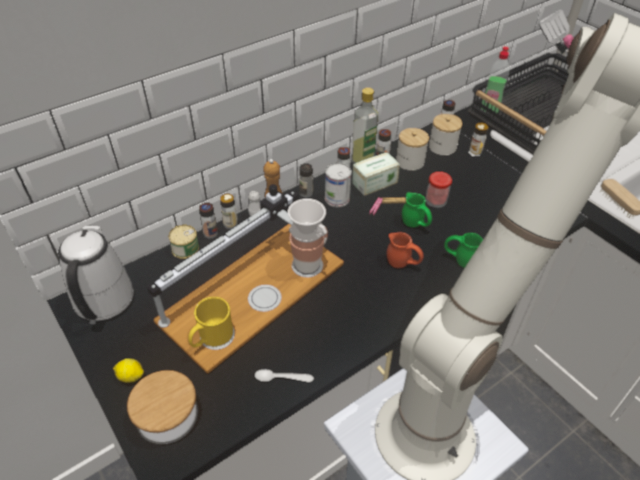

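View pics/side0.png

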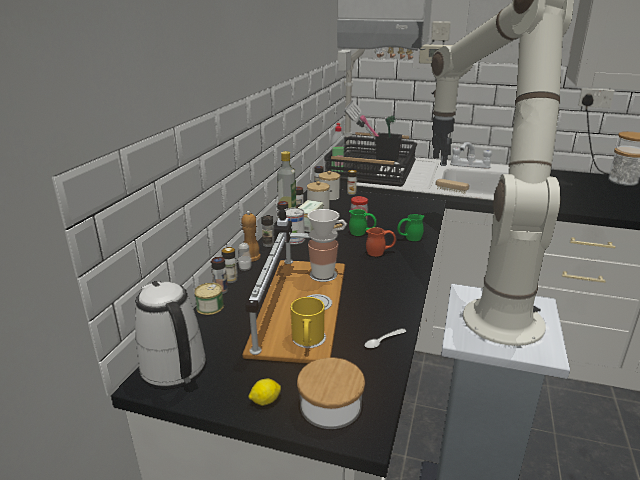

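```bash
python3 - <<'E'
from h import *
im=cv2.imread('pics/scene0.png'); hsv=cv2.cvtColor(im,cv2.COLOR_BGR2HSV)
# board
m=cv2.inRange(hsv,(8,120,90),(20,255,255)); m[:,:150]=0;m[:,350:]=0;m[:220]=0;m[375:]=0
m=cv2.morphologyEx(m,cv2.MORPH_OPEN,np.ones((3,3)))
pts=np.argwhere(m)[:,::-1]
P=np.array([onz('scene',u,v,0.02)[:2] for u,v in pts[::3]])
(c,wh,a)=cv2.minAreaRect(P.astype(np.float32)); print('board',c,wh,a)
# coaster blob near (265,298)
g=cv2.inRange(hsv,(0,0,120),(180,60,255)); n,l,st,ce=cv2.connectedComponentsWithStats(g)
for i in range(1,n):
    if st[i,4]>150 and 150<ce[i][0]<350 and ce[i][1]>200: print(st[i],ce[i],onz('scene',*ce[i],0.022))
print('side coaster',onz('side',319.5,301,.022))
for n,box in(('scene',(370,220,450,290)),('side',(355,215,400,265))):
    i2=cv2.imread(f'pics/{n}0.png'); h=cv2.cvtColor(i2,cv2.COLOR_BGR2HSV)
    m=cv2.inRange(h,(0,120,60),(9,255,255)); k=np.zeros_like(m); x0,y0,x1,y1=box;k[y0:y1,x0:x1]=m[y0:y1,x0:x1]
    ys,xs=np.nonzero(k); print(n,'jug',xs.min(),xs.max(),ys.min(),ys.max(),xs.mean(),ys.mean(),onz(n,xs.mean(),ys.mean(),.042))
a=cv2.resize(im[160:310,340:500],None,fx=3.75,fy=3.75,interpolation=3)
s=cv2.imread('pics/side0.png')[140:290,330:450]; 
cv2.imwrite('pics/crop.png',a)
E
```

```text
board (0.5351053476333618, 0.1380389779806137) (0.2168111652135849, 0.5538076162338257) 10.538803100585938
[ 277  194   50   49 1549] [304.73273079 218.58747579] [ 0.677333   -0.15803252  0.022     ]
[292 258  31  19 383] [306.97650131 267.12532637] [ 0.5217098  -0.05716173  0.022     ]
[248 285  33  27 696] [264.14367816 297.65517241] [0.50068901 0.0906422  0.022     ]
[255 369  59  13 426] [281.43661972 375.59389671] [0.28743683 0.1776214  0.022     ]
[140 405  56  37 579] [171.86701209 429.90328152] [0.31417596 0.43707647 0.022     ]
side coaster [0.49267688 0.08417596 0.022     ]
scene jug 387 423 232 267 402.04675876726884 250.1902231668438 [ 0.40843462 -0.29102177  0.042     ]
side jug 366 395 227 256 377.4270462633452 241.144128113879 [ 0.40501873 -0.28994546  0.042     ]
```

View pics/crop.png

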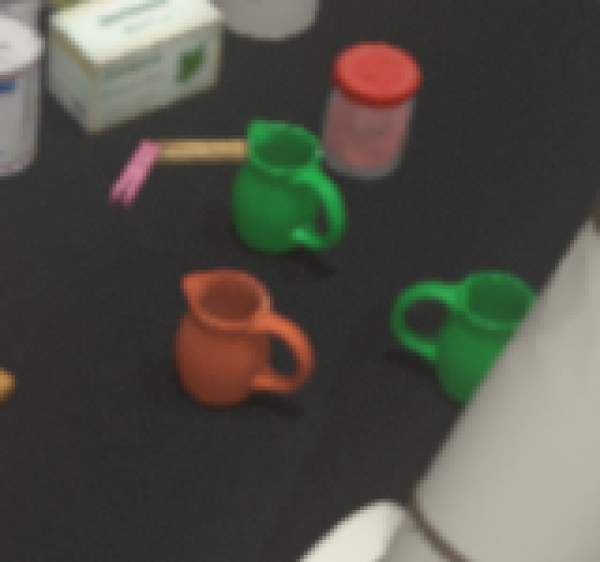

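```bash
python3 - <<'E'
from h import *
f=lambda x,y:(340+x/3.75,160+y/3.75)
for n,p,z in(('spout',(186,280),.085),('rim',(234,298),.085),('handle',(312,360),.045),('body',(222,350),.035),('footfront',(220,404),0.0)):
    print(n,onz('scene',*f(*p),z))
E
```

```text
spout [ 0.44288174 -0.2712655   0.085     ]
rim [ 0.40981769 -0.28732456  0.085     ]
handle [ 0.35809121 -0.32089311  0.045     ]
body [ 0.40859861 -0.28199733  0.035     ]
footfront [ 0.39139326 -0.26987638  0.        ]
```

jog_arm(
  rotation=[
    [0, 0, 0],
    [0, 0, 0],
    [0, 0, 0],
    [0, 0, 0],
    [0, 0, 0],
    [0, 0, 0],
    [0, 0, -0.77],
    [0, 0, 0],
    [0, 0, 0],
  ],
  translation=[
    [0.87, -0.76, 0],
    [0.87, -0.76, 0],
    [0.87, -0.76, 0],
    [0.87, -0.76, 0],
    [0.87, -0.76, 0],
    [0.87, -0.76, 0],
    [0, 0, 0],
    [0, 0, 0],
    [0, 0, 0],
  ],
  hand=[-1, -1, -1, -1, -1, -1, -1, -1, -1],
)

```text
clock: 1.27
tcp_pos: [0.4015, -0.2916, 0.2311]
ee_rot: [-0.0, 0.966, 0.258, -0.0]
ft_force: [0.6, 0.5, -0.9]
finger_gap: 0.0853
gripper_force: 0.0
```

```bash
python3 - <<'E'
from h import *
im=snap('wrist','w1'); s=r.state(); T=pose(s); print(s['clock'],T.round(3),s['joints'])
b=cv2.cvtColor(im,cv2.COLOR_RGB2BGR);h=cv2.cvtColor(b,cv2.COLOR_BGR2HSV)
m=cv2.inRange(h,(0,120,60),(9,255,255));n,l,st,ce=cv2.connectedComponentsWithStats(m)
for i in range(1,n):
    if st[i,4]>300: print(st[i],ce[i],onz('wrist',*ce[i],.04,T))
E
```

```text
1.325 [[ 0.867  0.498 -0.     0.401]
 [ 0.498 -0.867  0.    -0.292]
 [-0.    -0.    -1.     0.231]
 [ 0.     0.     0.     1.   ]] [ 1.1121297   0.24475924 -0.61697684  1.92390355  0.16500601  1.02315322
 -0.62677932]
[ 282  167   67  106 4317] [314.56312254 210.21079453] [ 0.4040713  -0.28807778  0.04      ]
[ 584  201   56   72 1397] [605.68146027 233.94273443] [ 0.53204056 -0.56029887  0.04      ]
[ 603  214   37   50 1417] [623.29075512 240.1863091 ] [ 0.53639871 -0.5814061   0.04      ]
```

View pics/w1.png

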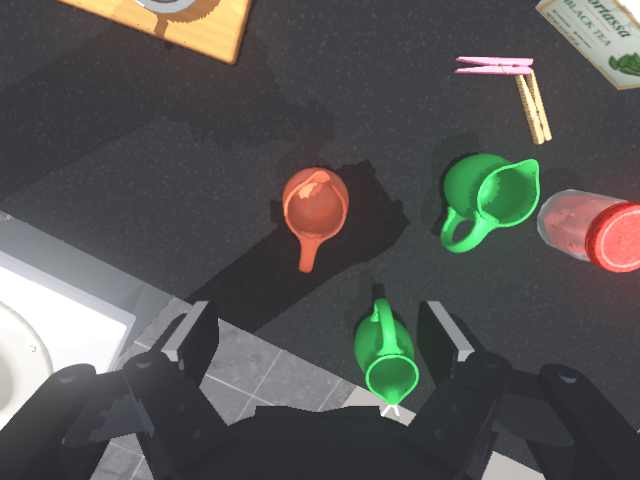

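```bash
python3 - <<'E'
from h import *
T=np.load('pics/w1.npy')
im=cv2.imread('pics/w1.png');h=cv2.cvtColor(im,cv2.COLOR_BGR2HSV)
m=cv2.inRange(h,(0,120,60),(9,255,255)); m[:,400:]=0
for v in range(166,276,6):
    xs=np.nonzero(m[v])[0]; print(v,xs.min() if len(xs) else 0,xs.max() if len(xs) else 0,end='; ')
L=lambda P:(np.linalg.inv(T)@np.append(P,1))[:3].round(4)
for n,(u,v),z in(('spout',(322,170),.085),('rimC',(316,208),.085),('hend',(306,270),.045),('bodyL',(284,200),.04),('bodyR',(348,200),.04),('gNearest',(383,300),.06),('gR',(370,398),.08),('g2',(445,235),.03),('board',(235,62),.02)):
    P=onz('wrist',u,v,z,T); print(n,P.round(4),'tool',L(P))
E
```

```text
166 0 0; 172 298 333; 178 291 340; 184 286 344; 190 284 347; 196 283 348; 202 282 348; 208 283 347; 214 284 346; 220 285 344; 226 288 341; 232 292 337; 238 298 328; 244 300 320; 250 301 316; 256 300 314; 262 299 313; 268 299 312; 274 0 0; spout [ 0.4453 -0.272   0.085 ] tool [0.0477 0.0048 0.1461]
rimC [ 0.4149 -0.2837  0.085 ] tool [ 0.0156 -0.0002  0.1461]
hend [ 0.3459 -0.311   0.045 ] tool [-0.0579 -0.0108  0.1861]
bodyL [ 0.398  -0.2567  0.04  ] tool [ 0.0144 -0.0319  0.1911]
bodyR [ 0.4294 -0.3115  0.04  ] tool [0.0143 0.0312 0.1911]
gNearest [ 0.3617 -0.3925  0.06  ] tool [-0.0847  0.0678  0.1711]
gR [ 0.2657 -0.4346  0.08  ] tool [-0.189   0.0565  0.1512]
g2 [ 0.4474 -0.421   0.03  ] tool [-0.0245  0.1351  0.2011]
board [ 0.4863 -0.1549  0.02  ] tool [ 0.1417 -0.0763  0.2111]
```

jog_arm(
  rotation=[
    [0, 0, 0.85],
    [0, 0, 0],
    [0, 0, 0],
    [0, 0, 0],
    [0, 0, 0],
    [0, 0, 0],
    [0, 0, 0],
  ],
  translation=[
    [0.24, -0.01, 0],
    [0, 0, 1],
    [0, 0, 1],
    [0, 0, 1],
    [0, 0, 0.8],
    [0, 0, 0.45],
    [0, 0, 0],
  ],
  hand=[-1, -1, -1, -1, -1, -1, -1],
)

```text
clock: 2.2
tcp_pos: [0.4105, -0.284, 0.017]
ee_rot: [-0.002, 0.983, 0.186, -0.001]
ft_force: [-0.2, -0.3, 0.2]
finger_gap: 0.0854
gripper_force: 0.0
```

jog_arm(
  rotation=[
    [0, 0, 0],
    [0, 0, 0],
    [0, 0, 0],
    [0, 0, 0],
  ],
  translation=[
    [0, 0, 0],
    [0, 0, 0],
    [0, 0, 0],
    [0, 0, 0],
  ],
  hand=[1, 1, 1, 1],
)

```text
clock: 2.7
tcp_pos: [0.4128, -0.2851, 0.0206]
ee_rot: [0.001, 0.982, 0.187, 0.001]
ft_force: [-1.4, 1.2, 6.4]
finger_gap: 0.0638
gripper_force: 65.7
```

jog_arm(
  rotation=[
    [0, 0, 0],
    [0, 0, 0],
    [0, 0, 0],
    [0, 0, 0],
    [0, 0, 0],
    [0, 0, 0],
    [0, 0, 0],
    [0, 0, 0],
    [0, 0, 0],
    [0, 0, 0],
    [0, 0, 0],
    [0, 0, 0],
    [0, 0, 0],
    [0, 0, 0],
  ],
  translation=[
    [0, 0, -0.3],
    [0, 0, -0.9],
    [0, 0, -0.9],
    [0, 0, -0.9],
    [0, 0, -0.9],
    [0, 0, -0.9],
    [0.22, -0.97, 0],
    [0.22, -0.97, 0],
    [0.22, -0.97, 0],
    [0.22, -0.97, 0],
    [0.22, -0.97, 0],
    [0.22, -0.97, 0],
    [0.22, -0.97, 0],
    [0, 0, 0],
  ],
  hand=[1, 1, 1, 1, 1, 1, 1, 1, 1, 1, 1, 1, 1, 1],
)

```text
clock: 4.45
tcp_pos: [0.3584, 0.063, 0.2598]
ee_rot: [0.001, 0.982, 0.191, 0.001]
ft_force: [0.1, -0.6, -0.6]
finger_gap: 0.0635
gripper_force: 66.7
```

```bash
python3 - <<'E'
from h import *
im=snap('wrist','w2'); s=r.state(); T=pose(s); print(s['clock'],T.round(3),s['joints'],s['ft_force'])
E
```

```text
4.5 [[ 0.928  0.372  0.002  0.359]
 [ 0.372 -0.928 -0.003  0.061]
 [ 0.001  0.003 -1.     0.26 ]
 [ 0.     0.     0.     1.   ]] [ 0.81856049 -0.11927746 -0.97513683  2.15366968 -0.11009943  1.05625451
 -1.28867537] [-0.47638334 -1.06797262 -0.61756009]
```

View pics/w2.png

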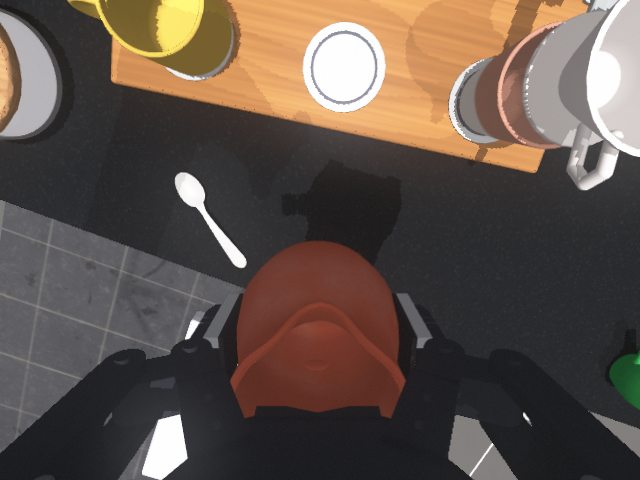

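```bash
python3 - <<'E'
from h import *
T=np.load('pics/w2.npy')
im=cv2.imread('pics/w2.png');h=cv2.cvtColor(im,cv2.COLOR_BGR2HSV)
m=cv2.inRange(h,(0,0,140),(180,50,255));m[:, :295]=0;m[:,395:]=0;m[120:]=0
c=max(cv2.findContours(m,0,2)[0],key=cv2.contourArea)
e=cv2.fitEllipse(c);print(e)
P=np.array([onz('wrist',*p[0],.022,T)[:2] for p in c]); cc,rad=cv2.minEnclosingCircle(P.astype(np.float32));print('coaster',cc,rad)
# front edge of the board
mo=cv2.inRange(h,(8,90,80),(22,255,255)); pts=[]
for u in list(range(130,440,4)):
    v=np.nonzero(mo[:250,u])[0]
    if len(v) and v.max()>60: pts.append(onz('wrist',u,v.max()+1,.015,T)[:2])
pts=np.array(pts,np.float32); l=cv2.fitLine(pts,cv2.DIST_HUBER,0,.001,.001).ravel();print('edge',l,'yaw',np.degrees(np.arctan2(-l[0]*np.sign(l[1]),abs(l[1]))))
a=onz('wrist',112,80,.015,T);b=onz('wrist',537,172,.02,T);print(a,b,np.linalg.norm(a-b))
n=np.array([-l[1],l[0]])*-np.sign(l[1]);n=-n if n[0]<0 else n;print('dist coaster-edge',(np.array(cc)-l[2:])@n)
E
```

```text
((343.58868408203125, 66.72832489013672), (81.82906341552734, 89.57349395751953), 6.0245256423950195)
coaster (0.5000104904174805, 0.08955243229866028) 0.04205281287431717
edge [ 0.18121754 -0.983443    0.43124995  0.12760507] yaw 10.440685
[0.40115392 0.30983326 0.015     ] [ 0.48559277 -0.15158093  0.02      ] 0.46910337070618274
dist coaster-edge 0.06072627275436138
```

jog_arm(
  rotation=[
    [0, 0, -0.95],
    [0, 0, -0.95],
    [0, 0, -0.95],
    [0, 0, 0],
    [0, 0, 0],
    [0, 0, 0],
    [0, 0, 0],
  ],
  translation=[
    [0, 0, 0],
    [0, 0, 0],
    [0, 0, 0],
    [0.75, 0.6, 0],
    [0.75, 0.6, 0],
    [0.74, 0.61, 0],
    [0, 0, 0],
  ],
  hand=[1, 1, 1, 1, 1, 1, 1],
)

```text
clock: 5.38
tcp_pos: [0.5028, 0.0866, 0.2577]
ee_rot: [-0.002, 0.907, 0.422, 0.0]
ft_force: [-0.4, -0.0, -1.5]
finger_gap: 0.0634
gripper_force: 66.7
```

```bash
python3 - <<'E'
from h import *
s=r.state();T=pose(s);print(T.round(4),s['joints'].round(3),s['finger_gap'])
print('tool delta',T[:3,:3].T@(np.array([.500,.0896,.0445])-T[:3,3])/.05)
E
```

```text
[[ 0.6436  0.7653 -0.0018  0.5028]
 [ 0.7653 -0.6436  0.004   0.0866]
 [ 0.0019 -0.0039 -1.      0.2577]
 [ 0.      0.      0.      1.    ]] [ 0.602  0.329 -0.986  1.854  0.299  1.12  -1.191] 0.06336902311742419
tool delta [ 1.62371098e-03 -6.56360279e-02  4.26349323e+00]
```

jog_arm(
  rotation=[
    [0, 0, 0],
    [0, 0, 0],
    [0, 0, 0],
    [0, 0, 0],
    [0, 0, 0],
    [0, 0, 0],
  ],
  translation=[
    [0, -0.065, 0.9],
    [0, 0, 0.9],
    [0, 0, 0.9],
    [0, 0, 0.9],
    [0, 0, 0.5],
    [0, 0, 0],
  ],
  hand=[1, 1, 1, 1, 1, 1],
)

```text
clock: 6.12
tcp_pos: [0.4958, 0.0877, 0.0527]
ee_rot: [-0.0, 0.906, 0.423, -0.002]
ft_force: [0.7, 0.8, -0.4]
finger_gap: 0.0637
gripper_force: 66.7
```

```bash
python3 - <<'E'
from h import *
s=r.state();T=pose(s);print(T.round(4),s['ft_force'])
a=snap('scene','s3');b=snap('side','d3')
A=cv2.resize(a[230:350,190:350],(640,480),interpolation=cv2.INTER_CUBIC)[:,:,::-1]
B=cv2.resize(b[250:350,240:400],(640,400),interpolation=cv2.INTER_CUBIC)[:,:,::-1]
o=np.zeros((600,800,3),np.uint8);o[:300,:400]=cv2.resize(A,(400,300));o[:,400:]=cv2.resize(B[:,200:600],(400,400))[:400].repeat(1,0)[0:400][0:400] if 0 else 0
o=np.hstack([cv2.resize(A,(400,300)),cv2.resize(B,(400,250+50))]);cv2.imwrite('pics/c3.png',o)
E
```

```text
[[ 0.6424  0.7663 -0.0038  0.4958]
 [ 0.7663 -0.6424 -0.0017  0.0877]
 [-0.0037 -0.0019 -1.      0.0527]
 [ 0.      0.      0.      1.    ]] [ 0.7040624   0.81385184 -0.40695276]
```

View pics/c3.png

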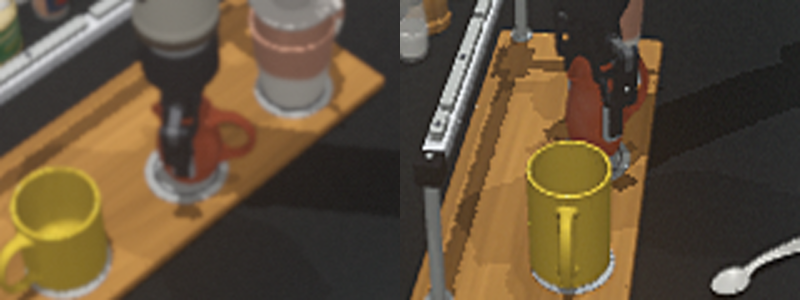

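jog_arm(
  rotation=[
    [0, 0, 0],
    [0, 0, 0],
    [0, 0, 0],
  ],
  translation=[
    [0.08, 0.04, 0.1],
    [0, 0, 0.08],
    [0, 0, 0],
  ],
  hand=[1, 1, 1],
)

```text
clock: 6.6
tcp_pos: [0.5018, 0.0913, 0.0449]
ee_rot: [0.0, 0.906, 0.423, -0.0]
ft_force: [0.4, -0.2, -1.2]
finger_gap: 0.0636
gripper_force: 66.7
```

```bash
python3 - <<'E'
from h import *
b=snap('side','d4');a=snap('scene','s4');s=r.state();T=pose(s);print(T.round(4),s['ft_force'])
for n,im in(('scene',a),('side',b)):
    h=cv2.cvtColor(im,cv2.COLOR_RGB2HSV);m=cv2.inRange(h,(0,120,50),(9,255,255))
    c=proj(n,[.5,.0896,.022]);print(n,c)
    k=np.zeros_like(m);x,y=c.astype(int);k[y-30:y+15,x-20:x+22]=m[y-30:y+15,x-20:x+22]
    for v in range(y-12,y+12):
        xs=np.nonzero(k[v])[0]
        if len(xs):print(v,xs.min(),xs.max(),end='; ')
E
```

```text
[[ 6.415e-01  7.671e-01  1.000e-04  5.018e-01]
 [ 7.671e-01 -6.415e-01 -0.000e+00  9.150e-02]
 [ 0.000e+00  1.000e-04 -1.000e+00  4.490e-02]
 [ 0.000e+00  0.000e+00  0.000e+00  1.000e+00]] [-0.37264979  0.53043693 -0.86974688]
scene [264.6353085  297.64153344]
285 266 275; 286 251 275; 287 251 275; 288 251 276; 289 251 277; 290 251 285; 291 251 285; 292 265 285; 293 265 283; 294 266 278; 295 266 276; 296 266 273; 297 254 273; 298 254 272; 299 266 272; 300 266 271; 301 266 270; 302 259 268; 303 261 266; side [316.40145068 301.61473454]
289 305 332; 290 304 331; 291 304 329; 292 305 328; 293 305 328; 294 305 327; 295 305 327; 296 305 318; 297 315 318; 298 318 318; 299 326 326; 300 323 325; 301 323 325; 302 324 324;
```

jog_arm(
  rotation=[
    [0, 0, 0],
    [0, 0, 0],
    [0, 0, 0],
    [0, 0, 0],
    [0, 0, 0],
  ],
  translation=[
    [-0.05, 0, 0.04],
    [0, 0, 0],
    [0, 0, 0],
    [0, 0, 0],
    [0, 0, 0],
  ],
  hand=[1, 1, -1, -1, -1],
)

```text
clock: 7.32
tcp_pos: [0.5002, 0.0895, 0.0429]
ee_rot: [0.0, 0.906, 0.423, 0.0]
ft_force: [0.8, -0.1, -0.4]
finger_gap: 0.0854
gripper_force: 0.0
```

jog_arm(
  rotation=[
    [0, 0, 0],
    [0, 0, 0],
    [0, 0, 0],
    [0, 0, 0],
    [0, 0, 0],
    [0, 0, 0],
    [0, 0, 0],
    [0, 0, 0.98],
    [0, 0, 0.98],
    [0, 0, 0.98],
    [0, 0, 0.98],
    [0, 0, 0],
  ],
  translation=[
    [0, 0, -0.3],
    [0, 0, -0.6],
    [0, 0, -0.9],
    [0, 0, -0.9],
    [0, 0, -0.9],
    [0, 0, -0.9],
    [0, 0, -0.9],
    [0, 0, 0],
    [0, 0, 0],
    [0, 0, 0],
    [0, 0, 0],
    [0, 0, 0],
  ],
  hand=[-1, -1, -1, -1, -1, -1, -1, -1, -1, -1, -1, -1],
)

```text
clock: 8.82
tcp_pos: [0.4999, 0.09, 0.3137]
ee_rot: [0.0, 0.995, 0.096, 0.0]
ft_force: [0.1, 1.0, 0.4]
finger_gap: 0.0855
gripper_force: 0.0
```

```bash
python3 - <<'E'
from h import *
im=snap('wrist','w5');s=r.state();T=pose(s);print(T.round(4),s['joints'].round(2),s['clock'])
print('tool delta to above knob',T[:3,:3].T@(np.array([.6461,-.0411,.30])-T[:3,3])/.05)
E
```

```text
[[ 9.812e-01  1.932e-01  7.000e-04  4.999e-01]
 [ 1.932e-01 -9.812e-01 -3.000e-04  8.990e-02]
 [ 7.000e-04  5.000e-04 -1.000e+00  3.135e-01]
 [ 0.000e+00  0.000e+00  0.000e+00  1.000e+00]] [ 0.55  0.23 -0.9   1.79  0.19  1.21 -1.78] 8.875
tool delta to above knob [2.36179305 3.13540461 0.2726821 ]
```

View pics/w5.png

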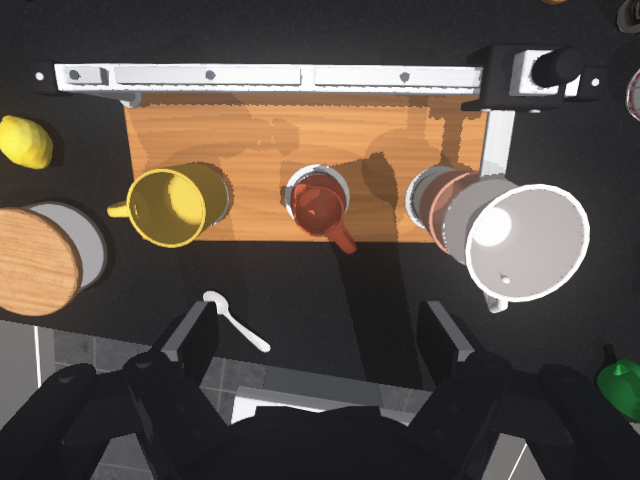

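```bash
python3 - <<'E'
from h import *
T=np.load('pics/w5.npy')
S=np.array([[.9836,.1805],[-.1805,.9836]]); c0=np.array([.5,.0896])
for n,(u,v),z in(('rim',(319,206),.107),('bodyc',(318,202),.062),('knob',(560,67),.227),('blkL',(513,75),.199),('slotL',(300,75),.168),('slotR',(315,75),.168),('parkslot',(107,75),.168),('saddleL',(481,78),.183),('dripRim',(528,242),.219)):
    P=onz('wrist',u,v,z,T);print(n,P.round(4),'stand rel coaster',(S@(P[:2]-c0)).round(4))
im=cv2.imread('pics/w5.png');cv2.imwrite('pics/c5.png',cv2.resize(im[40:120,250:640],None,fx=2,fy=2,interpolation=3))
E
```

```text
rim [0.5061 0.0883 0.107 ] stand rel coaster [ 0.0057 -0.0024]
bodyc [0.5018 0.0884 0.062 ] stand rel coaster [ 0.0015 -0.0015]
knob [ 0.6432 -0.0355  0.227 ] stand rel coaster [ 0.1183 -0.1489]
blkL [ 0.6402 -0.022   0.199 ] stand rel coaster [ 0.1177 -0.135 ]
slotL [0.6159 0.1251 0.168 ] stand rel coaster [0.1204 0.014 ]
slotR [0.6181 0.1137 0.168 ] stand rel coaster [0.1205 0.0024]
parkslot [0.588  0.2724 0.168 ] stand rel coaster [0.1196 0.164 ]
saddleL [ 0.6376 -0.0071  0.183 ] stand rel coaster [ 0.1179 -0.12  ]
dripRim [ 0.5309 -0.0626  0.219 ] stand rel coaster [ 0.0029 -0.1553]
```

View pics/c5.png

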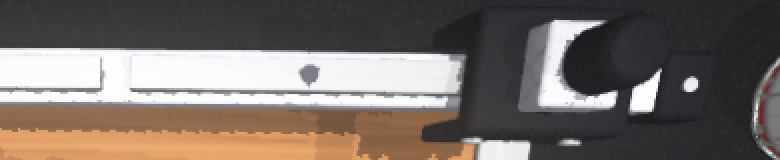

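jog_arm(
  rotation=[
    [0, 0, 0.07],
    [0, 0, 0],
    [0, 0, 0],
    [0, 0, 0],
    [0, 0, 0],
    [0, 0, 0],
  ],
  translation=[
    [0.585, 0.755, 0.12],
    [0.585, 0.755, 0.12],
    [0.585, 0.755, 0.12],
    [0.585, 0.755, 0.12],
    [0, 0, 0],
    [0, 0, 0],
  ],
  hand=[-1, -1, -1, -1, -1, -1],
)

```text
clock: 9.62
tcp_pos: [0.642, -0.037, 0.2887]
ee_rot: [-0.001, 0.996, 0.09, -0.0]
ft_force: [-0.2, 0.2, -0.1]
finger_gap: 0.0853
gripper_force: 0.0
```

```bash
python3 - <<'E'
from h import *
im=snap('wrist','w6');s=r.state();T=pose(s);print(T.round(4),s['joints'].round(2),s['clock'])
# dark knob silhouette against bright block: print dark mask blobs near the predicted pixel
p=proj('wrist',[.644,-.0355,.227],T);print(p)
g=im.max(2); x,y=p.astype(int)
for v in range(y-60,y+61,12): print(v,''.join('#' if q<50 else ('+' if q<110 else '.') for q in g[v,x-90:x+90:3]))
print(x-90)
E
```

```text
[[ 9.836e-01  1.802e-01 -1.000e-04  6.418e-01]
 [ 1.802e-01 -9.836e-01  1.200e-03 -3.640e-02]
 [ 1.000e-04 -1.200e-03 -1.000e+00  2.892e-01]
 [ 0.000e+00  0.000e+00  0.000e+00  1.000e+00]] [ 0.56  0.52 -0.78  1.49  0.37  1.28 -1.66] 9.675
[315.25759838 255.65396219]
195 ..................................................++...#####
207 ...................++++#######################+....++++++###
219 ...................++++++#+............#######+.........####
231 ...................++++++++...+####+....######.........+###+
243 ....................+++++++.####++####.+######.......#####+#
255 ....................+++++++.++++++++##++######.......###++++
267 ...............................++++..................#######
279 ........................+............................####+#+
291 .+..................................................+#######
303 .......................................................##+#+
315 ............................................+.......#...#++#
225
```

jog_arm(
  rotation=[
    [0, 0, 0],
    [0, 0, 0],
    [0, 0, 0],
    [0, 0, 0],
    [0, 0, 0],
  ],
  translation=[
    [0.07, 0.09, 0.3],
    [0, 0, 0.6],
    [0, 0, 0.5],
    [0, 0, 0.3],
    [0, 0, 0],
  ],
  hand=[-1, -1, -1, -1, -1],
)

```text
clock: 10.3
tcp_pos: [0.6458, -0.0416, 0.2026]
ee_rot: [-0.0, 0.996, 0.089, -0.001]
ft_force: [0.3, 0.0, -1.3]
finger_gap: 0.0855
gripper_force: 0.0
```

jog_arm(
  rotation=[
    [0, 0, 0],
    [0, 0, 0],
    [0, 0, 0],
    [0, 0, 0],
    [0, 0, 0],
    [0, 0, 0],
  ],
  translation=[
    [0, 0, 0],
    [0, 0, 0],
    [0, 0, 0],
    [0, 0, 0],
    [0, 0, 0],
    [0, 0, 0],
  ],
  hand=[0.2, 0.3, 0.4, 1, 1, 1],
)

```text
clock: 11.05
tcp_pos: [0.6471, -0.0416, 0.2047]
ee_rot: [0.0, 0.996, 0.089, 0.001]
ft_force: [-1.0, 1.1, 5.4]
finger_gap: 0.0196
gripper_force: 58.7
```

jog_arm(
  rotation=[
    [0, 0, 0],
    [0, 0, 0],
    [0, 0, 0],
    [0, 0, 0],
  ],
  translation=[
    [0, 0, -0.1],
    [0, 0, -0.1],
    [0, 0, -0.08],
    [0, 0, 0],
  ],
  hand=[1, 1, 1, 1],
)

```text
clock: 11.55
tcp_pos: [0.6467, -0.0416, 0.2175]
ee_rot: [-0.0, 0.996, 0.089, 0.0]
ft_force: [4.9, 1.7, -8.7]
finger_gap: 0.0197
gripper_force: 58.9
```

jog_arm(
  rotation=[
    [0, 0, 0],
    [0, 0, 0],
    [0, 0, 0],
    [0, 0, 0],
    [0, 0, 0],
    [0, 0, 0],
    [0, 0, 0],
    [0, 0, 0],
    [0, 0, 0],
    [0, 0, 0],
    [0, 0, 0],
    [0, 0, 0],
    [0, 0, 0],
    [0, 0, 0],
    [0, 0, 0],
    [0, 0, 0],
  ],
  translation=[
    [0, -0.04, 0],
    [0, -0.07, 0],
    [0, -0.1, 0],
    [0, -0.1, 0],
    [0, -0.1, 0],
    [0, -0.1, 0],
    [0, -0.1, 0],
    [0, -0.1, 0],
    [0, -0.1, 0],
    [0, -0.1, 0],
    [0, -0.1, 0],
    [0, -0.1, 0],
    [0, -0.07, 0],
    [0, -0.04, 0],
    [0, 0, 0],
    [0, 0, 0],
  ],
  hand=[1, 1, 1, 1, 1, 1, 1, 1, 1, 1, 1, 1, 1, 1, 1, 1],
)

```text
clock: 13.55
tcp_pos: [0.6357, 0.0183, 0.2177]
ee_rot: [-0.0, 0.996, 0.089, -0.0]
ft_force: [4.4, 0.9, -9.0]
finger_gap: 0.0196
gripper_force: 58.9
```

jog_arm(
  rotation=[
    [0, 0, 0],
    [0, 0, 0],
    [0, 0, 0],
    [0, 0, 0],
    [0, 0, 0],
    [0, 0, 0],
    [0, 0, 0],
    [0, 0, 0],
  ],
  translation=[
    [0, 0, 0.08],
    [0, 0, 0],
    [0, 0, 0],
    [0, 0, 0],
    [0, 0, 0],
    [0, 0, 0.2],
    [0, 0, 0.33],
    [0, 0, 0],
  ],
  hand=[1, 1, -0.06, -0.06, -0.06, -0.06, -0.06, -0.06],
)

```text
clock: 14.55
tcp_pos: [0.6343, 0.0179, 0.1848]
ee_rot: [-0.0, 0.996, 0.089, -0.002]
ft_force: [0.1, 0.3, 0.0]
finger_gap: 0.0452
gripper_force: 0.0
```

```bash
python3 - <<'E'
from h import *
im=snap('wrist','w7');b=snap('side','d7');s=r.state();print(pose(s).round(4),s['ft_force'],s['finger_gap'],s['clock'])
cv2.imwrite('pics/c7.png',np.hstack([cv2.resize(im[160:400,200:440],(400,400)),cv2.resize(b[190:340,230:380],(400,400),interpolation=2)])[:,:,::-1])
E
```

```text
[[ 9.842e-01  1.770e-01 -1.300e-03  6.355e-01]
 [ 1.770e-01 -9.842e-01  2.000e-04  1.830e-02]
 [-1.200e-03 -5.000e-04 -1.000e+00  1.866e-01]
 [ 0.000e+00  0.000e+00  0.000e+00  1.000e+00]] [-0.66572092  0.33074831 -0.08362677] 0.045107206235504946 14.65
```

View pics/c7.png

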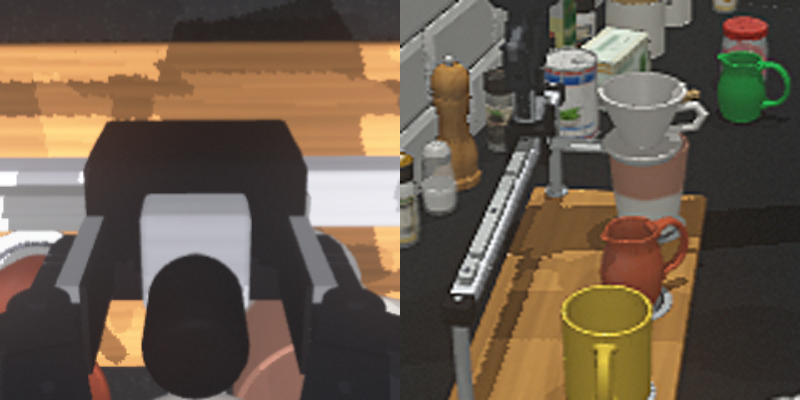

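jog_arm(
  rotation=[
    [0, 0, 0],
    [0, 0, 0],
    [0, 0, 0],
    [0, 0, 0],
    [0, 0, 0],
    [0, 0, 0],
    [0, 0, 0],
    [0, 0, 0],
    [0, 0, 0],
    [0, 0, 0],
    [0, 0, 0],
    [0, 0, 0],
    [0, 0, 0],
    [0, 0, 0],
    [0, 0, 0],
    [0, 0, 0],
    [0, 0, 0],
    [0, 0, 0],
    [0, 0, 0],
    [0, 0, 0],
  ],
  translation=[
    [0, -0.05, 0],
    [0, -0.05, 0],
    [0, -0.05, 0],
    [0, -0.05, 0],
    [0, -0.05, 0],
    [0, -0.06, 0],
    [0, -0.08, 0],
    [0, -0.1, 0],
    [0, -0.1, 0],
    [0, -0.1, 0],
    [0, -0.1, 0],
    [0, -0.1, 0],
    [0, -0.1, 0],
    [0, -0.1, 0],
    [0, -0.1, 0],
    [0, -0.1, 0],
    [0, -0.08, 0],
    [0, -0.06, 0],
    [0, -0.05, 0],
    [0, 0, 0],
  ],
  hand=[-0.06, -0.06, -0.06, -0.06, -0.06, -0.06, -0.06, -0.06, -0.06, -0.06, -0.06, -0.06, -0.06, -0.06, -0.06, -0.06, -0.06, -0.06, -0.06, -0.06],
)

```text
clock: 17.15
tcp_pos: [0.6224, 0.0924, 0.1871]
ee_rot: [-0.001, 0.996, 0.089, -0.0]
ft_force: [0.8, -0.0, 0.1]
finger_gap: 0.0455
gripper_force: 0.0
```

jog_arm(
  rotation=[
    [0, 0, 0],
    [0, 0, 0],
    [0, 0, 0],
    [0, 0, 0],
    [0, 0, 0],
    [0, 0, 0],
    [0, 0, 0],
    [0, 0, 0],
    [0, 0, 0],
    [0, 0, 0],
  ],
  translation=[
    [0, -0.04, 0],
    [0, -0.04, 0],
    [0, -0.04, 0],
    [0, -0.04, 0],
    [0, -0.04, 0],
    [0, -0.04, 0],
    [0, -0.04, 0],
    [0, -0.04, 0],
    [0, -0.04, 0],
    [0, -0.04, 0],
  ],
  hand=[-0.06, -0.06, -0.06, -0.06, -0.06, -0.06, -0.06, -0.06, -0.06, -0.06],
)

```text
clock: 18.4
tcp_pos: [0.6191, 0.1109, 0.1873]
ee_rot: [0.0, 0.996, 0.089, -0.0]
ft_force: [-0.1, -3.2, -2.1]
finger_gap: 0.0454
gripper_force: 1.2
```

jog_arm(
  rotation=[
    [0, 0, 0],
    [0, 0, 0],
    [0, 0, 0],
    [0, 0, 0],
    [0, 0, 0],
  ],
  translation=[
    [0, -0.03, 0],
    [0, -0.03, 0],
    [0, -0.03, 0],
    [0, -0.03, 0],
    [0, -0.03, 0],
  ],
  hand=[-0.06, -0.06, -0.06, -0.06, -0.06],
)

```text
clock: 19.02
tcp_pos: [0.6179, 0.1183, 0.1874]
ee_rot: [0.0, 0.996, 0.089, 0.0]
ft_force: [-0.1, -2.3, -0.7]
finger_gap: 0.0454
gripper_force: 1.0
```

jog_arm(
  rotation=[
    [0, 0, 0],
    [0, 0, 0],
  ],
  translation=[
    [0, -0.03, 0],
    [0, -0.03, 0],
  ],
  hand=[-0.06, -0.06],
)

```text
clock: 19.27
tcp_pos: [0.6174, 0.1212, 0.1874]
ee_rot: [0.0, 0.996, 0.089, 0.0]
ft_force: [-1.2, -2.1, -1.1]
finger_gap: 0.0452
gripper_force: 1.0
```

jog_arm(
  rotation=[
    [0, 0, 0],
    [0, 0, 0],
  ],
  translation=[
    [0, -0.03, 0],
    [0, -0.03, 0],
  ],
  hand=[-0.06, -0.06],
)

```text
clock: 19.52
tcp_pos: [0.617, 0.1247, 0.1875]
ee_rot: [-0.0, 0.996, 0.089, 0.0]
ft_force: [-0.3, -1.3, 0.1]
finger_gap: 0.0452
gripper_force: 0.6
```

jog_arm(
  rotation=[
    [0, 0, 0],
    [0, 0, 0],
  ],
  translation=[
    [0, -0.03, 0],
    [0, -0.03, 0],
  ],
  hand=[-0.06, -0.06],
)

```text
clock: 19.77
tcp_pos: [0.6165, 0.1273, 0.1875]
ee_rot: [-0.0, 0.996, 0.089, 0.0]
ft_force: [-0.9, -1.2, 0.3]
finger_gap: 0.0454
gripper_force: 0.6
```

jog_arm(
  rotation=[
    [0, 0, 0],
    [0, 0, 0],
  ],
  translation=[
    [0, -0.03, 0],
    [0, 0, 0],
  ],
  hand=[-0.06, -0.06],
)

```text
clock: 20.02
tcp_pos: [0.6162, 0.129, 0.1875]
ee_rot: [-0.0, 0.996, 0.089, 0.0]
ft_force: [0.3, -0.4, -0.1]
finger_gap: 0.0453
gripper_force: 0.2
```

```bash
python3 - <<'E'
from h import *
im=snap('wrist','w8');T=pose();print(r.state()['ft_force'],T[:3,3])
# knob top-of-disc pixel row span vs frame w7 (same TCP height): dark knob on bright block
for f in('w7','w8'):
    i=cv2.imread(f'pics/{f}.png').max(2)
    for v in range(290,420,10):
        d=np.nonzero(i[v,270:360]<45)[0]; print(v,d.min()+270 if len(d) else 0,d.max()+270 if len(d) else 0,len(d),end='; ')
    print()
for z in (.227,.236): print(proj('wrist',[T[0,3],T[1,3],z],T))
E
```

```text
[ 0.40902771 -0.7532641   0.50089569] [0.61617413 0.12895608 0.18747163]
290 0 0 0; 300 0 0 0; 310 359 359 1; 320 299 334 31; 330 292 342 43; 340 291 344 46; 350 294 346 43; 360 286 347 34; 370 286 348 46; 380 288 345 51; 390 295 338 44; 400 0 0 0; 410 270 359 52; 
290 274 303 26; 300 272 303 31; 310 273 353 48; 320 273 359 57; 330 274 359 52; 340 279 359 64; 350 312 359 48; 360 313 359 47; 370 319 359 41; 380 333 348 16; 390 0 0 0; 400 0 0 0; 410 270 359 63; 
[314.8634082  357.57993995]
[314.67530567 374.4111793 ]
```

jog_arm(
  rotation=[
    [0, 0, 0],
    [0, 0, 0],
  ],
  translation=[
    [0, -0.03, 0],
    [0, 0, 0],
  ],
  hand=[-0.06, -0.06],
)

```text
clock: 20.32
tcp_pos: [0.6159, 0.1302, 0.1874]
ee_rot: [-0.0, 0.996, 0.089, 0.0]
ft_force: [-0.3, 0.4, 0.5]
finger_gap: 0.0452
gripper_force: 0.4
```

```bash
python3 - <<'E'
from h import *
im=snap('wrist','w9');a=snap('scene','s9');T=pose();print(r.state()['ft_force'],T[:3,3])
x=cv2.imread('pics/w7.png')
y=im[:,:,::-1]
cv2.imwrite('pics/c9.png',np.hstack([x[240:440,220:420],y[240:440,220:420],cv2.resize(a[180:340,180:340,::-1],(400,400),interpolation=2)[:200],]) if 0 else np.hstack([np.vstack([x[240:440,220:420],y[240:440,220:420]]),cv2.resize(a[170:330,180:340,::-1],(400,400),interpolation=2)]))
E
```

```text
[ 0.11640441 -1.14483345  1.0358852 ] [0.61582434 0.13014915 0.18736541]
```

View pics/c9.png

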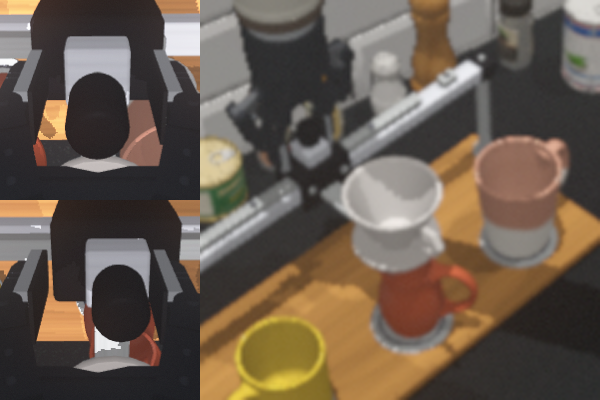

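jog_arm(
  rotation=[
    [0, 0, 0],
    [0, 0, 0],
  ],
  translation=[
    [0, -0.04, 0],
    [0, 0, 0],
  ],
  hand=[-0.06, -0.06],
)

```text
clock: 20.68
tcp_pos: [0.6157, 0.131, 0.1873]
ee_rot: [0.001, 0.996, 0.088, 0.0]
ft_force: [1.2, -4.0, 0.9]
finger_gap: 0.0456
gripper_force: 1.8
```

jog_arm(
  rotation=[
    [0, 0, 0],
    [0, 0, 0],
  ],
  translation=[
    [0, -0.04, 0],
    [0, 0, 0],
  ],
  hand=[-0.06, -0.06],
)

```text
clock: 20.92
tcp_pos: [0.6156, 0.1312, 0.1872]
ee_rot: [0.002, 0.996, 0.088, -0.0]
ft_force: [1.4, -6.5, 1.6]
finger_gap: 0.0453
gripper_force: 3.4
```

jog_arm(
  rotation=[
    [0, 0, 0],
    [0, 0, 0],
    [0, 0, 0],
    [0, 0, 0],
    [0, 0, 0],
    [0, 0, 0],
    [0, 0, 0],
    [0, 0, 0],
  ],
  translation=[
    [0, 0.1, 0],
    [0, 0.14, 0],
    [0, 0, 0],
    [0, 0, -0.3],
    [0, 0, -0.6],
    [0, 0, -0.8],
    [0, 0, -0.8],
    [0, 0, 0],
  ],
  hand=[-0.06, -0.06, -0.06, -0.06, -0.06, -0.06, -0.06, -0.06],
)

```text
clock: 21.92
tcp_pos: [0.619, 0.1241, 0.3175]
ee_rot: [-0.001, 0.996, 0.089, 0.004]
ft_force: [0.3, 0.4, -0.4]
finger_gap: 0.0455
gripper_force: 0.0
```

```bash
python3 - <<'E'
from h import *
im=snap('wrist','w10');a=snap('scene','s10');T=pose();print(r.state()['ft_force'],T[:3,3])
S=np.array([[.9836,.1805],[-.1805,.9836]]); c0=np.array([.5,.0896])
h=cv2.cvtColor(a,cv2.COLOR_RGB2HSV)
# wrist: knob centre from dark blob near expectation
p=proj('wrist',[.614,.123,.227],T);print(p);x,y=p.astype(int)
g=im.max(2)
for v in range(y-48,y+49,8): print(v,''.join('#' if q<50 else ('+' if q<110 else '.') for q in g[v,x-90:x+90:3]))
# mugs, dripper in scene: before/after differences
o=cv2.imread('pics/scene0.png')[:,:,::-1]
for n,b in(('mug_last',(190,295,238,350)),('mug_done',(290,235,330,275))):
    d=np.abs(a[b[1]:b[3],b[0]:b[2]].astype(int)-o[b[1]:b[3],b[0]:b[2]]).max(2); print(n,d.mean().round(1),(d>40).sum())
# dripper rim in the scene: bright blob
w=cv2.inRange(h,(0,0,150),(180,40,255)); n,l,st,ce=cv2.connectedComponentsWithStats(w)
q=proj('scene',[.4985,.0977,.219]);print('dripper expected',q)
for i in range(1,n):
    if st[i,4]>200 and abs(ce[i]-q).max()<40: print(st[i],ce[i])
E
```

```text
[ 0.164241    0.06286437 -1.04584957] [0.61722723 0.12266151 0.31331733]
[314.75559597 251.58158044]
203 .....................######################.................
211 ....................+++++++##+##+###########+...............
219 ....................++++++++++++++++++++++++................
227 ....................++++++............++++++................
235 ....................+++++++.++#++###..++++++................
243 ....................+++++++.+++++++++.++++++................
251 ....................+++++++++++++++++.++++++................
259 .............................+++++++........................
267 .....................................++.....................
275 ...........................+................................
283 ..........................+.................................
291 .............++.................................+++.........
299 ............+++.................................+++.........
mug_last 6.8 0
mug_done 14.3 235
dripper expected [256.95098254 246.69150359]
[241 194  51  38 462] [266.5021645  208.88744589]
[ 231  234   47   40 1010] [256.17029703 249.76435644]
```

```bash
python3 -c "
from cell import r
print(r.job_done())"
```

```text
the job is handed in; nothing more can be done
None
```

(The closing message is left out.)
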